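# Pin up the locating nest and hold the blower module in its corner

## Robot

A 6-joint arm with a two-finger parallel gripper is mounted at the origin on the work surface. World frame = base frame: x ahead of the robot, y to its left, z up, the work surface at z = 0. Lengths are in m, angles in rad, forces in N, time in s.
With the tool pointing down it reaches from about 0.3 to 0.85 m from the base axis. Payload 5.4 kg.
Tool frame: the origin (TCP) lies at the very end of the fingers, on their centre line; the grasp point (between the pads) lies 19 mm behind it; x points along the fingers, z is the direction in which the jaws open and shut, and the axes are right-handed (so a half turn about x gives the same grasp; the last joint's range is limited). The gripper opens to 85 mm and grips with 20 to 120 N. Pads are 22 mm wide; open, the fingers measure 114 mm over their backs; the gripper's body (76 mm by 85 mm) begins 54 mm behind the grasp point. The pads swing forward as they close: fully open they stand 13 mm farther back than shut.
Start: joints at [1.024, 0.158, 1.597, -0, 1.386, -0.21], TCP at [0.19, 0.543, 0.231] pointing down, gripper open.
Joint ranges: [-2.91, 2.91], [-0.94, 2.29], [0.18, 2.7], [-1.29, 4.43], [0.17, 2.64], [-3, 3]. Speed limits (rad/s): [2.57, 2.57, 3.14, 3.14, 3.14, 3.14].

## Interface

Orientations are given as [roll, pitch, yaw] about the fixed x, y, z axes, in that order (R = Rz(yaw) Ry(pitch) Rx(roll)).
In Python, from workcell import * gives the robot as it stands. The module is installed in compiled form; this text tells all that it offers.
- The arm moves only by the tool step_arm, never from a script. Its argument "deltas" is a list of rows, each an object of numbers: "tx", "ty", "tz": the shift along the tool's x, y, z normalised to -1 to 1, where 1 is 25 mm; "yaw": the turn about the tool's x normalised to -1 to 1, where 1 is 6 degrees. A call has 1 to 5 rows; each row shifts and turns the commanded pose from where the row before left it, along the tool's axes as they then stand; what a row does not reach is not made up. A row lasts 1/8 s, in which the tool goes at most 62.5 mm and 10.7 degrees, less where a joint would pass 70% of its speed; a pose out of reach is approached as far as the arm can. A call with a number of a shift or a turn outside -1 to 1 is refused whole. A call with a gripper value outside its range is refused whole. "claw" is the finger opening in mm, from 0 to 85.4, set as the call begins (left out, the last holds). The fingers move at their own pace and stop on an object; "newtons" is the grip in N (left out, the last holds). Time passes only in rows, so rows that do not move let the fingers close. It gives the time, the measured TCP pose, the force and the opening at its end, in the units of the state.
- get_state(): the state, without advancing time (a new reading comes with each control period).
- get_image(name): name is "scene" or "top" or "wrist"; returns a dict with "color" (420x560x3 uint8, red, green, blue), "z_map" (420x560 float32, m along the optical axis (not along the pixel's ray), 0 where there is no reading), "intrinsics" (3x3 intrinsics, pixels), "extrinsics" (4x4, takes a point from camera to world coordinates). Camera axes: x right, y up, looking along -z (the intrinsics and any distortion apply to the point x, -y, -z); pixel columns grow to the right and rows downward; lengths in m; the calibration is good to about 2 mm. A picture is of the moment at which its call begins.
- close_job(): hands the job in, once; it reports no verdict.
The state is a dict: "clock": time; "q": joint angles; "joint_vel": joint speeds; "joint_efforts": joint torques, N m; "tcp_pos": TCP position; "tool_rot": TCP orientation; "wrist_force": force on the tool from outside, world axes, zero at the start; "wrist_torque": the same for the moment, N m; "opening": opening from 0.0 (shut) to 1.0 (fully open).
Only numpy, scipy, OpenCV 4.12 (cv2) and the standard library are available. Lean on these libraries where they do the work, as an engineer would, in place of code of your own. Each camera call takes 0.05 s, during which the arm holds its last target. There are 200 camera calls.

## Task

Set up the locating nest for testing the blower's control module: take the two dowel pins out of the black pin block and drop one upright, all the way down, into each hole of the aluminium plate, and let go of them. Then slide the grey module, flat on the plate, into the corner that the pins and the dark steel end stop make, gently but firmly, so that one long side bears on both pins and one end bears on the stop. Finish while still pushing it against all three and do not let go; leave the other things on the bench alone.

Things in the scene. Friction and masses are not known exactly. Their poses are not given: they have to be found in the camera images.
- nest: Aluminium locating plate, fixed, 250 (its x) by 190 (its y) mm, 30 mm thick, often turned on the bench. Origin at the centre of its underside, z up; top at z = 30 mm, smooth and open but for two holes and one stop. With the module home in the corner, the module's centre is near x = 30, y = 18 mm in this frame, its long side parallel to this x.
- nest_hole0 (a point): Mouth centre of one dowel hole, on the plate's top surface (nest frame x -8, y 55, z 30 mm). Hole 16 mm wide, slightly chamfered, 24 mm deep, blind. A seated pin stands 56 mm out of the plate and has a little play (it can shift 1 mm and lean up to 0.14 rad when pushed).
- nest_hole1 (a point): Mouth centre of the other dowel hole, the same size (nest frame x 68, y 55, z 30 mm), 76 mm from the first along the nest's x.
- end_stop: Smooth dark steel end stop, a block fixed on the plate and turned with it: 20 mm (x) by 36 mm (y), 20 mm high above the plate. Origin at the centre of its underside (nest frame x 95, y 8, z 30 mm). Its working face looks to the nest's -x, at nest x = 85 mm.
- pin_block: Black plastic pin block, fixed on the bench to the left or the right of the nest, 60 mm (x) by 130 mm (y), 40 mm high, with two holes at y -32 and +32 mm, 16.5 mm wide and 30 mm deep. Origin at the centre of its underside.
- pin_a: Plain smooth steel dowel pin, 14 mm diameter, 80 mm long, about 90 g, standing upright in one hole of the pin block with its top 50 mm above the block, 90 mm above the bench. Origin at the centre of its lower end, z along the pin, upwards.
- pin_b: The second dowel pin, identical, in the other hole of the pin block. Either pin may go in either hole.
- pin_a_tip (a point): Centre of the lower end of pin_a.
- pin_b_tip (a point): Centre of the lower end of pin_b.
- module: Grey control module lying loose on the nest plate, away from the corner: housing 110 (its x) by 60 (its y) mm, 32 mm high, 0.25 to 0.5 kg, slides easily on the plate. On the middle of its top a round black connector, 30 mm diameter, 28 mm high (top 60 mm above the underside), can be gripped from above. Origin at the centre of its underside, z up. Starts turned at most 0.2 rad from the nest's axes.
- parts_bin: Bystander: grey open plastic bin, 100 by 120 mm, 55 mm high, on the other side of the nest from the pin block. Origin under its centre.
- meter: Bystander: orange multimeter lying flat, 85 by 170 mm, 40 mm high, far left. Origin under its centre.
- heater_tube: Bystander: steel heater tube standing on end, 84 mm diameter, 115 mm high, far right. Origin under its centre.
Not all that is in view belongs to the job. Leave any blue look-alike of the module alone.

How it is judged:
By the outcome, as a careful person would: the job done as asked, in the order asked, and still so for the second after the job is handed in, while the arm keeps its last pose, push and grip.
It also fails if it takes over 72 s, if anything falls off the work surface, if the arm or the gripper's body presses on something with over 40 N, if the wrist force passes 120 N, or if a joint passes its speed limit or range.

## Working session

There is one attempt and no reset: what is moved stays moved. The work goes in short steps, Python scripts to look and compute and a tool call to move; the robot and the scene stay as the last step left them, time stands still between calls to the robot, and variables do not carry over. Pictures are saved under pics/ and viewed, about 8 in all and at most 12, crops included, and the job is handed in when it is done.

Besides the shell and the picture viewer there is one more tool, called after ">>>" as name([rows], argument=value, ...), one row to a line, values as JSON. step_arm: Moves the arm, as the interface text tells. Scaled input: -1 to 1 covers 25 mm each way for a shift and 6 degrees each way for a turn. Its arguments: {"type":"object","properties":{"deltas":{"type":"array"},"claw":{"type":"number"},"newtons":{"type":"number"}},"required":["deltas"]}

```bash
mkdir -p pics
cat > h.py <<'E'
from workcell import *
import numpy as np, cv2
def grab(n):
    im=get_image(n); return im
def cloud(im):
    z=im["z_map"]; K=np.array(im["intrinsics"]); E=np.array(im["extrinsics"])
    v,u=np.mgrid[:z.shape[0],:z.shape[1]]
    P=np.stack([(u-K[0,2])/K[0,0]*z,-(v-K[1,2])/K[1,1]*z,-z],-1)
    W=P@E[:3,:3].T+E[:3,3]; W[z==0]=np.nan
    return W
def save(n,c): cv2.imwrite("pics/"+n,np.ascontiguousarray(c[...,::-1]))
E
python3 - <<'E'
from h import *
s=get_state(); print({k:np.round(v,3) for k,v in s.items()})
for n in("top","scene"):
    im=grab(n); np.savez(n+".npz",W=cloud(im),c=im["color"]); save(n+".png",im["color"])
    print(n,np.round(im["extrinsics"],3).tolist(),np.round(im["intrinsics"],1).tolist())
E
```

```text
{'clock': np.float64(0.0), 'q': array([ 1.024,  0.159,  1.598,  0.   ,  1.386, -0.21 ]), 'joint_vel': array([ 0.001, -0.001,  0.001,  0.001, -0.002,  0.   ]), 'joint_efforts': array([ 0.0000e+00, -3.9601e+01, -3.3143e+01, -0.0000e+00,  8.0000e-03,
        0.0000e+00]), 'tcp_pos': array([0.19 , 0.542, 0.23 ]), 'tool_rot': array([ 2.923,  1.569, -2.126]), 'wrist_force': array([ 0.311, -0.548, -0.398]), 'wrist_torque': array([0.042, 0.049, 0.035]), 'opening': np.float64(1.0)}
top [[0.03, 0.989, -0.147, 0.362], [-0.999, 0.032, 0.012, -0.003], [0.017, 0.146, 0.989, 1.216], [0.0, 0.0, 0.0, 1.0]] [[535.6, 0.0, 279.1], [0.0, 535.6, 210.2], [0.0, 0.0, 1.0]]
scene [[-0.192, -0.533, 0.824, 1.212], [0.981, -0.085, 0.173, 0.147], [-0.023, 0.842, 0.539, 0.487], [0.0, 0.0, 0.0, 1.0]] [[428.0, 0.0, 288.2], [0.0, 428.0, 202.9], [0.0, 0.0, 1.0]]
```

View pics/top.png

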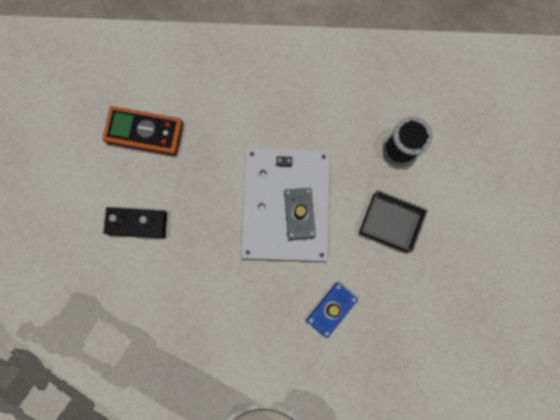

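The top view shows:
- Nest plate around (286,205), with holes at about (263,173) and (262,207), and the stop at (284,161).
- Grey module at (299,213). The blue look-alike at (333,310) is left alone because of its colour and because it is off the plate.
- Pin block at (136,222), with pins at (113,217) and (143,220).

Next I'll measure these.

```bash
cat > m.py <<'E'
from h import *
d=np.load("top.npz"); W=d["W"]; c=d["c"]
def box(r0,r1,c0,c1,zl,zh):
    S=W[r0:r1,c0:c1].reshape(-1,3); return S[(S[:,2]>zl)&(S[:,2]<zh)]
def rect(n,P,h):
    r=cv2.minAreaRect((P[:,:2]*1000).astype(np.float32)); print(n,len(P),"z",np.median(P[:,2]).round(4),"ctr",np.round(r[0],1),"size",np.round(r[1],1),"ang",round(r[2],2)); return r
rect("plate",box(140,270,230,340,.02,.036),0)
rect("stop",box(150,172,270,300,.042,.06),0)
rect("module",box(180,250,275,325,.055,.070),0)
rect("conn",box(180,250,275,325,.080,.1),0)
rect("block",box(195,250,90,180,.03,.047),0)
for a in((95,128),(128,160)):
    P=box(195,250,*a,.075,.1); print("pin",len(P),P.mean(0).round(4) if len(P) else 0)
for v,u in((173,263),(207,262),(217,113),(220,143),(213,300)): print(u,v,W[v,u].round(4))
K=cv2.resize(c[140:270,90:340],None,fx=3.2,fy=3.2,interpolation=cv2.INTER_CUBIC); save("crop.png",K)
E
python3 m.py
```

```text
plate 7639 z 0.0288 ctr [553.7 -33.5] size [190.2 251.2] ang 89.85
stop 145 z 0.0486 ctr [648.1 -26.3] size [34.3 20.8] ang 89.44
module 1199 z 0.0611 ctr [529.3 -63.1] size [110.6  60.2] ang 6.36
conn 155 z 0.0891 ctr [528.5 -62.6] size [27.9 27.9] ang 0.87
block 1491 z 0.0388 ctr [500.8 301.9] size [131.5  60.9] ang 88.52
pin 46 [0.5011 0.3325 0.0874]
pin 45 [0.4992 0.2689 0.0869]
263 173 [0.6272 0.0217 0.0052]
262 207 [0.5474 0.0212 0.0075]
113 217 [0.5036 0.334  0.0867]
143 220 [0.499  0.2698 0.089 ]
300 213 [ 0.5244 -0.0616  0.0909]
```

View pics/crop.png

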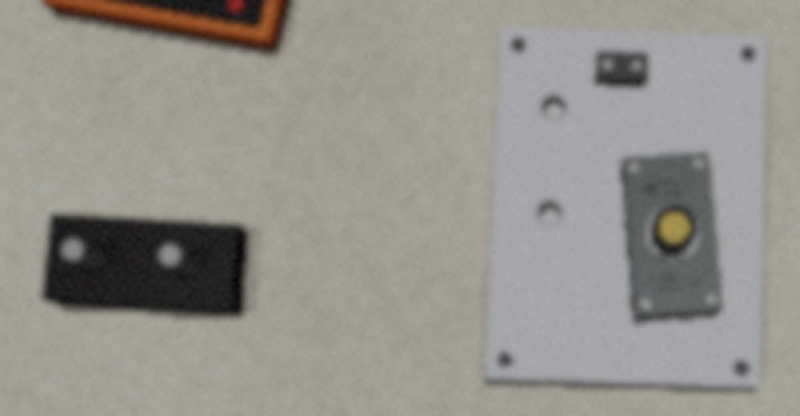

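```bash
cat > p.py <<'E'
from h import *
from scipy.spatial.transform import Rotation as R
import sys
def plan(x=None,y=None,z=None,jaw=None):
    s=get_state(); p=np.array(s["tcp_pos"])*1000; M=R.from_euler("xyz",s["tool_rot"]).as_matrix()
    t=np.array([p[0] if x is None else x,p[1] if y is None else y,p[2] if z is None else z])
    a=np.degrees(np.arctan2(M[1,2],M[0,2]))
    print("t",round(s["clock"],2),"pos",p.round(1),"jaw deg",a.round(2),"tilt",M[:,0].round(4),"F",np.round(s["wrist_force"],1),"T",np.round(s["wrist_torque"],2),"open mm",round(s["opening"]*85.4,1),"q6",round(s["q"][5],2))
    if jaw is not None:
        d=(a-jaw+90)%180-90; print("yaw units",round(d/6,3))   # tool x is down: +yaw lowers the world angle
        c=R.from_rotvec([0,0,np.radians(-d)]).as_matrix(); M2=c@M
        print("delta units after yaw",((M2.T@(t-p))/25).round(3))
    print("delta units now",((M.T@(t-p))/25).round(3))
if __name__=="__main__": plan(*[None if v=="-" else float(v) for v in sys.argv[1:]])
E
python3 p.py 499 269 220 0
```

```text
t 0.1 pos [189.8 542.2 230.4] jaw deg 70.7 tilt [-9.0e-04 -1.5e-03 -1.0e+00] F [-0.6 -0.9 -0.2] T [ 0.04  0.05 -0.02] open mm 85.3 q6 -0.21
yaw units 11.784
delta units after yaw [  0.39  -10.929  12.37 ]
delta units now [  0.421 -15.286  -6.226]
```

>>> step_arm([
  {"yaw":1},
  {"yaw":1},
  {"yaw":1},
  {"yaw":1},
  {"yaw":1},
], claw=50)

```text
schema error: expected keys tx, ty, tz, yaw
```

>>> step_arm([
  {"yaw":1},
  {"yaw":1},
  {"yaw":1},
  {"yaw":1},
  {"yaw":1},
])

```text
schema error: expected keys tx, ty, tz, yaw
```

>>> step_arm([
  {"yaw":1},
  {"yaw":0.78},
  {"ty":-0.8,"tz":0.9},
  {"ty":-0.8,"tz":0.9},
  {"ty":-0.8,"tz":0.9},
])

```text
schema error: expected keys tx, ty, tz, yaw
```

>>> step_arm([
  {"ty":-0.8,"tz":0.9},
  {"ty":-0.8,"tz":0.9},
  {"ty":-0.8,"tz":0.9},
  {"ty":-0.8,"tz":0.9},
  {"ty":-0.8,"tz":0.9},
])

```text
schema error: expected keys tx, ty, tz, yaw
```

>>> step_arm([
  {"ty":-0.8,"tz":0.9},
  {"ty":-0.8,"tz":0.9},
  {"ty":-0.8,"tz":0.9},
  {"ty":-0.8,"tz":0.9},
  {},
])

```text
schema error: expected keys tx, ty, tz, yaw
```

```bash
python3 p.py 499 269 220 0
python3 - <<'E'
from h import *
im=grab("wrist"); np.savez("w1.npz",W=cloud(im),c=im["color"]); save("w1.png",im["color"]); print(np.round(im["extrinsics"],3).tolist())
E
```

```text
t 0.1 pos [189.8 542.2 230.4] jaw deg 70.7 tilt [-9.0e-04 -1.5e-03 -1.0e+00] F [-0.6 -0.9 -0.2] T [ 0.04  0.05 -0.02] open mm 85.3 q6 -0.21
yaw units 11.784
delta units after yaw [  0.39  -10.929  12.37 ]
delta units now [  0.421 -15.286  -6.226]
[[0.331, -0.896, -0.297, 0.113], [0.944, 0.313, 0.107, 0.569], [-0.003, -0.315, 0.949, 0.373], [0.0, 0.0, 0.0, 1.0]]
```

View pics/w1.png

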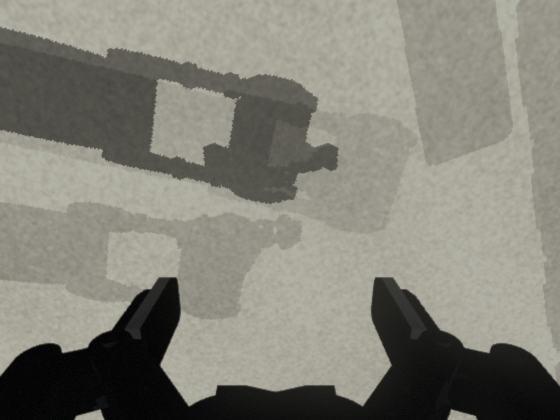

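All four keys are required, so nothing moved. The wrist view shows the open fingertips at (165,285) and (390,285), with only bench behind them. I'll resend the moves with full rows.

>>> step_arm([
  {"tx":0,"ty":0,"tz":0,"yaw":1},
  {"tx":0,"ty":0,"tz":0,"yaw":1},
  {"tx":0,"ty":0,"tz":0,"yaw":1},
  {"tx":0,"ty":0,"tz":0,"yaw":1},
  {"tx":0,"ty":0,"tz":0,"yaw":1},
], claw=50)

```text
clock: 0.78
tcp_pos: [0.1899, 0.5424, 0.2308]
tool_rot: [-2.841, 1.57, -2.134]
wrist_force: [-0.6, 0.3, 0.1]
opening: 0.589
```

>>> step_arm([
  {"tx":0,"ty":0,"tz":0,"yaw":1},
  {"tx":0,"ty":0,"tz":0,"yaw":1},
  {"tx":0,"ty":0,"tz":0,"yaw":1},
  {"tx":0,"ty":0,"tz":0,"yaw":1},
  {"tx":0,"ty":0,"tz":0,"yaw":1},
])

```text
clock: 1.4
tcp_pos: [0.1899, 0.5424, 0.2308]
tool_rot: [-2.291, 1.57, -2.107]
wrist_force: [0.0, -0.6, 0.3]
opening: 0.59
```

>>> step_arm([
  {"tx":0,"ty":0,"tz":0,"yaw":1},
  {"tx":0,"ty":0,"tz":0,"yaw":0.78},
  {"tx":0,"ty":0,"tz":0,"yaw":0},
])

```text
clock: 1.78
tcp_pos: [0.1899, 0.5425, 0.2309]
tool_rot: [-2.093, 1.57, -2.092]
wrist_force: [-0.1, -0.7, -0.1]
opening: 0.581
```

```bash
python3 p.py 499 269 220 0
```

```text
t 1.77 pos [189.9 542.5 230.9] jaw deg 0.07 tilt [-3.e-04 -6.e-04 -1.e+00] F [-0.1 -0.7 -0.1] T [-0.01  0.04 -0.01] open mm 49.6 q6 1.02
yaw units 0.012
delta units after yaw [  0.44  -10.939  12.363]
delta units now [  0.44  -10.955  12.349]
```

>>> step_arm([
  {"tx":0,"ty":-0.8,"tz":0.9,"yaw":0},
  {"tx":0,"ty":-0.8,"tz":0.9,"yaw":0},
  {"tx":0,"ty":-0.8,"tz":0.9,"yaw":0},
  {"tx":0,"ty":-0.8,"tz":0.9,"yaw":0},
  {"tx":0,"ty":-0.8,"tz":0.9,"yaw":0},
])

```text
clock: 2.4
tcp_pos: [0.3031, 0.4419, 0.2311]
tool_rot: [-2.442, 1.571, -2.439]
wrist_force: [0.3, -0.6, 1.2]
opening: 0.583
```

>>> step_arm([
  {"tx":0,"ty":-0.8,"tz":0.9,"yaw":0},
  {"tx":0,"ty":-0.8,"tz":0.9,"yaw":0},
  {"tx":0,"ty":-0.8,"tz":0.9,"yaw":0},
  {"tx":0,"ty":-0.8,"tz":0.9,"yaw":0},
  {"tx":0,"ty":-0.8,"tz":0.9,"yaw":0},
])

```text
clock: 3.02
tcp_pos: [0.4157, 0.342, 0.2312]
tool_rot: [-2.803, 1.571, -2.801]
wrist_force: [0.5, 0.5, -0.5]
opening: 0.579
```

>>> step_arm([
  {"tx":0,"ty":-0.8,"tz":0.9,"yaw":0},
  {"tx":0,"ty":-0.8,"tz":0.9,"yaw":0},
  {"tx":0,"ty":-0.8,"tz":0.9,"yaw":0},
  {"tx":0.5,"ty":-0.5,"tz":0.6,"yaw":0},
  {"tx":0,"ty":0,"tz":0,"yaw":0},
])

```text
clock: 3.65
tcp_pos: [0.4971, 0.2694, 0.2167]
tool_rot: [-2.915, 1.567, -2.915]
wrist_force: [-1.4, -0.2, -0.4]
opening: 0.586
```

```bash
python3 p.py 499 269 220 0
cat > w.py <<'E'
from h import *
import sys
im=grab("wrist"); n=sys.argv[1]; np.savez(n+".npz",W=cloud(im),c=im["color"],K=im["intrinsics"],E=im["extrinsics"]); save(n+".png",im["color"])
E
python3 w.py w2
python3 - <<'E'
from h import *
W=np.load("w2.npz")["W"].reshape(-1,3)
for y0 in(.269,.333):
    m=(abs(W[:,0]-.5)<.02)&(abs(W[:,1]-y0)<.02)&(W[:,2]>.083)&(W[:,2]<.096); print(m.sum(),W[m].mean(0).round(4),cv2.minEnclosingCircle((W[m][:,:2]*1000).astype(np.float32)))
E
```

```text
t 3.65 pos [497.1 269.4 216.7] jaw deg -0.04 tilt [-3.6e-03 -8.0e-04 -1.0e+00] F [-1.4 -0.2 -0.4] T [ 0.06  0.   -0.01] open mm 50.0 q6 0.28
yaw units -0.006
delta units after yaw [-0.131 -0.018  0.075]
delta units now [-0.131 -0.018  0.075]
235 [0.5014 0.2699 0.0896] ((501.3221740722656, 269.15655517578125), 7.098586082458496)
259 [0.5031 0.3332 0.0898] ((503.04193115234375, 333.0649108886719), 6.869298934936523)
```

View pics/w2.png

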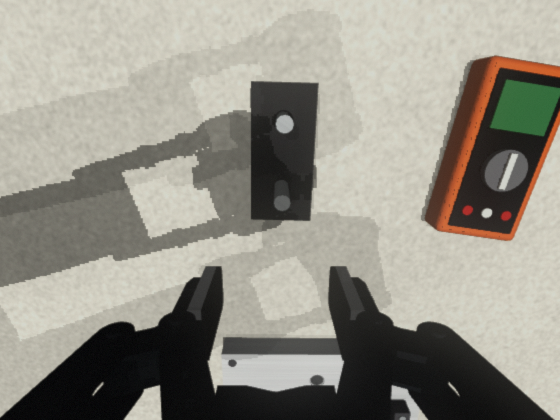

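Wrist view: pins at about (285,123) for the far one and (282,200) for the near one, which stands ahead of the fingers. The near pin measures (501.4, 269.9) mm. I'll go down onto it.

>>> step_arm([
  {"tx":0.8,"ty":0,"tz":0.16,"yaw":0},
  {"tx":1,"ty":0,"tz":0,"yaw":0},
  {"tx":1,"ty":0,"tz":0,"yaw":0},
  {"tx":1,"ty":0,"tz":0,"yaw":0},
  {"tx":0,"ty":0,"tz":0,"yaw":0},
])

```text
clock: 4.32
tcp_pos: [0.4989, 0.2703, 0.1205]
tool_rot: [-2.884, 1.565, -2.882]
wrist_force: [-0.4, -0.5, 0.0]
opening: 0.585
```

```bash
python3 p.py 501.3 269.8 51 0
```

```text
t 4.33 pos [498.9 270.3 120.5] jaw deg 0.09 tilt [-0.006  -0.0016 -1.    ] F [-0.4 -0.5  0. ] T [-0.03 -0.06 -0.01] open mm 49.9 q6 0.28
yaw units 0.015
delta units after yaw [ 2.781 -0.016  0.113]
delta units now [ 2.781 -0.016  0.113]
```

>>> step_arm([
  {"tx":0.9,"ty":0,"tz":0.1,"yaw":0},
  {"tx":0.9,"ty":0,"tz":0,"yaw":0},
  {"tx":0.9,"ty":0,"tz":0,"yaw":0},
  {"tx":0,"ty":0,"tz":0,"yaw":0},
  {"tx":0,"ty":0,"tz":0,"yaw":0},
])

```text
clock: 4.95
tcp_pos: [0.505, 0.2708, 0.0578]
tool_rot: [0.288, 1.569, 0.289]
wrist_force: [-0.2, 0.2, -0.5]
opening: 0.586
```

>>> step_arm([
  {"tx":0,"ty":0,"tz":0,"yaw":0},
  {"tx":0,"ty":0,"tz":0,"yaw":0},
  {"tx":0,"ty":0,"tz":0,"yaw":0},
  {"tx":0,"ty":0,"tz":0,"yaw":0},
  {"tx":0,"ty":0,"tz":0,"yaw":0},
], claw=5, newtons=40)

```text
clock: 5.58
tcp_pos: [0.5041, 0.2705, 0.0572]
tool_rot: [2.411, 1.57, 2.412]
wrist_force: [-2.2, -0.3, 5.9]
opening: 0.147
```

```bash
python3 p.py 501.3 269.8 51 0
```

```text
t 5.58 pos [504.1 270.5  57.2] jaw deg 0.03 tilt [-3.e-04  3.e-04 -1.e+00] F [-2.2 -0.3  5.9] T [-0.01  0.62 -0.02] open mm 12.6 q6 0.28
yaw units 0.004
delta units after yaw [ 0.249 -0.03  -0.11 ]
delta units now [ 0.249 -0.029 -0.11 ]
```

>>> step_arm([
  {"tx":-1,"ty":0,"tz":0,"yaw":0},
  {"tx":-1,"ty":0,"tz":0,"yaw":0},
  {"tx":-1,"ty":0,"tz":0,"yaw":0},
  {"tx":-1,"ty":0,"tz":0,"yaw":0},
  {"tx":-1,"ty":0,"tz":0,"yaw":0},
])

```text
clock: 6.2
tcp_pos: [0.504, 0.2702, 0.1821]
tool_rot: [-0.921, 1.571, -0.92]
wrist_force: [0.6, 0.1, -0.2]
opening: 0.148
```

>>> step_arm([
  {"tx":0,"ty":-1,"tz":0.3,"yaw":0},
  {"tx":0,"ty":-1,"tz":0.3,"yaw":0},
  {"tx":0,"ty":-1,"tz":0.3,"yaw":0},
  {"tx":0,"ty":-1,"tz":0.3,"yaw":0},
  {"tx":0,"ty":-1,"tz":0.3,"yaw":0},
])

```text
clock: 6.82
tcp_pos: [0.5418, 0.1444, 0.1812]
tool_rot: [-0.745, 1.571, -0.745]
wrist_force: [0.2, -0.9, -0.9]
opening: 0.149
```

```bash
python3 p.py 545 -40 160 0
```

```text
t 6.83 pos [541.8 144.4 181.2] jaw deg 0.02 tilt [ 1.e-04 -1.e-04 -1.e+00] F [ 0.2 -0.9 -0.9] T [-0.02  0.04  0.03] open mm 12.7 q6 0.04
yaw units 0.004
delta units after yaw [ 0.85  -7.377  0.128]
delta units now [ 0.85  -7.377  0.125]
```

>>> step_arm([
  {"tx":0,"ty":-1,"tz":0.3,"yaw":0},
  {"tx":0,"ty":-1,"tz":0.3,"yaw":0},
  {"tx":0,"ty":-1,"tz":0.3,"yaw":0},
  {"tx":0,"ty":-1,"tz":0.3,"yaw":0},
  {"tx":0,"ty":-1,"tz":0.3,"yaw":0},
])

```text
clock: 7.45
tcp_pos: [0.5794, 0.0195, 0.1812]
tool_rot: [-1.62, 1.571, -1.62]
wrist_force: [-0.1, -0.4, -0.9]
opening: 0.149
```

>>> step_arm([
  {"tx":0,"ty":-1,"tz":0,"yaw":0},
  {"tx":0,"ty":-1,"tz":0,"yaw":0},
  {"tx":0.5,"ty":-0.4,"tz":0,"yaw":0},
  {"tx":0,"ty":0,"tz":0,"yaw":0},
  {"tx":0,"ty":0,"tz":0,"yaw":0},
])

```text
clock: 8.07
tcp_pos: [0.579, -0.0388, 0.1684]
tool_rot: [2.421, 1.57, 2.422]
wrist_force: [0.1, -0.2, -1.2]
opening: 0.152
```

```bash
python3 p.py 545 -40 160 0; python3 w.py w3
```

```text
t 8.07 pos [579.  -38.8 168.4] jaw deg 0.06 tilt [-7.e-04  6.e-04 -1.e+00] F [ 0.1 -0.2 -1.2] T [ 0.02  0.04 -0.05] open mm 12.9 q6 -0.28
yaw units 0.011
delta units after yaw [ 0.336 -0.05  -1.361]
delta units now [ 0.336 -0.049 -1.361]
```

View pics/w3.png

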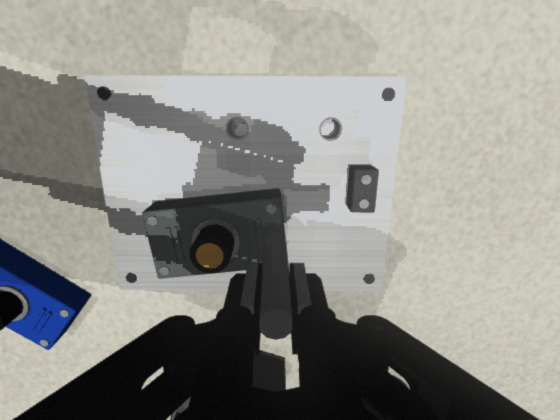

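Wrist view: hole mouths at (238,128) and (331,128), stop at (362,188), module connector at (212,245). The held pin runs from (275,330) to its tip at about (275,190). I'll measure the hole mouths and the pin axis in this same camera frame.

```bash
cat > m3.py <<'E'
from h import *
import sys
n=sys.argv[1]; tcp=np.array([float(v) for v in sys.argv[2:5]]); holes=[[float(v) for v in a.split(",")] for a in sys.argv[5:]]
d=np.load(n+".npz"); W=d["W"]; K=d["K"]; E=d["E"]
v,u=np.mgrid[:420,:560]
D=np.stack([(u-K[0,2])/K[0,0],-(v-K[1,2])/K[1,1],-np.ones(u.shape)],-1)@E[:3,:3].T; o=E[:3,3]
pl=np.nanmedian(W[...,2][(W[...,2]>.022)&(W[...,2]<.038)]); print("plane",pl.round(4))
Q=(o+D*((pl-o[2])/D[...,2])[...,None])*1000
for x,y in holes:
    m=(np.hypot(Q[...,0]-x,Q[...,1]-y)<13)&(W[...,2]<pl-.0025)
    q=Q[m][:,:2].astype(np.float32); c,r=cv2.minEnclosingCircle(q); print("hole",m.sum(),"centroid",q.mean(0).round(2),"circ",np.round(c,2),round(r,2))
P=W*1000; m=(np.hypot(P[...,0]-tcp[0],P[...,1]-tcp[1])<14)&(P[...,2]>tcp[2]-46)&(P[...,2]<tcp[2]-6)
S=P[m]; print("pin pts",len(S),"zmin",S[:,2].min().round(1) if len(S) else "")
from scipy.optimize import least_squares
f=lambda a:np.hypot(S[:,0]-a[0]-a[2]*(S[:,2]-tcp[2]+41),S[:,1]-a[1]-a[3]*(S[:,2]-tcp[2]+41))-7
s=least_squares(f,[tcp[0],tcp[1],0,0],loss="soft_l1"); print("pin tip xy / slopes",s.x.round(3),"rms",np.sqrt((f(s.x)**2).mean()).round(2))
E
python3 m3.py w3 579 -38.8 168.4 545.7,21.5 621.7,21.5; python3 m3.py w2 501 270 130 | tail -2
```

```text
plane 0.0302
hole 301 centroid [547.14  20.62] circ [546.19  18.68] 9.82
hole 300 centroid [622.65  20.44] circ [624.18  21.25] 9.44
pin pts 729 zmin 122.4
pin tip xy / slopes [ 5.78128e+02 -4.03150e+01  7.00000e-03 -3.00000e-03] rms 0.23
pin pts 229 zmin 84.1
pin tip xy / slopes [ 5.00118e+02  2.68372e+02 -6.85000e-01 -1.61000e-01] rms 2.7
```

>>> step_arm([
  {"tx":0,"ty":0.8,"tz":-0.4,"yaw":0},
  {"tx":0,"ty":0.8,"tz":-0.4,"yaw":0},
  {"tx":0,"ty":0.84,"tz":-0.44,"yaw":0},
  {"tx":0,"ty":0,"tz":0,"yaw":0},
  {"tx":0,"ty":0,"tz":0,"yaw":0},
])

```text
clock: 8.75
tcp_pos: [0.5483, 0.0216, 0.169]
tool_rot: [-0.603, 1.57, -0.602]
wrist_force: [0.1, 0.1, -0.7]
opening: 0.15
```

>>> step_arm([
  {"tx":0.8,"ty":0,"tz":0,"yaw":0},
  {"tx":0.8,"ty":0,"tz":0,"yaw":0},
  {"tx":0.8,"ty":0,"tz":0,"yaw":0},
  {"tx":0.6,"ty":0,"tz":0,"yaw":0},
  {"tx":0,"ty":0,"tz":0,"yaw":0},
])

```text
clock: 9.38
tcp_pos: [0.5474, 0.0211, 0.0926]
tool_rot: [2.992, 1.568, 2.992]
wrist_force: [0.0, 0.8, -1.5]
opening: 0.148
```

```bash
python3 p.py 548 22.1 85 0; python3 w.py w4
python3 - <<'E'
import subprocess,re
from h import *
p=np.array(get_state()["tcp_pos"])*1000
print(subprocess.run(["python3","m3.py","w4",*map(str,p),"547,20.6","622.6,20.4"],capture_output=True,text=True).stdout)
E
```

```text
t 9.38 pos [547.4  21.1  92.6] jaw deg -0.01 tilt [-2.5e-03  4.0e-04 -1.0e+00] F [ 0.   0.8 -1.5] T [-0.02 -0.04  0.04] open mm 12.6 q6 -0.18
yaw units -0.001
delta units after yaw [0.304 0.038 0.024]
delta units now [0.304 0.038 0.024]
plane 0.0301
hole 288 centroid [547.17  23.3 ] circ [546.87  21.5 ] 8.06
hole 409 centroid [622.18  21.16] circ [621.27  20.52] 8.88
pin pts 748 zmin 47.8
pin tip xy / slopes [ 5.46401e+02  1.96050e+01  1.10000e-02 -1.00000e-03] rms 0.23
```

>>> step_arm([
  {"tx":0.5,"ty":0.06,"tz":0.01,"yaw":0},
  {"tx":0,"ty":0,"tz":0,"yaw":0},
  {"tx":0,"ty":0,"tz":0,"yaw":0},
])

```text
clock: 9.8
tcp_pos: [0.5486, 0.0228, 0.0815]
tool_rot: [-0.25, 1.571, -0.25]
wrist_force: [-0.6, 0.3, -1.6]
opening: 0.148
```

```bash
python3 p.py 547.5 22.7 52 0; python3 w.py w5
python3 - <<'E'
import subprocess,re
from h import *
p=np.array(get_state()["tcp_pos"])*1000
print(subprocess.run(["python3","m3.py","w5",*map(str,p),"547,20.6","622.6,20.4"],capture_output=True,text=True).stdout)
E
```

```text
t 9.8 pos [548.6  22.8  81.5] jaw deg 0.03 tilt [ 2.e-04 -1.e-04 -1.e+00] F [-0.6  0.3 -1.6] T [ 0.01 -0.01  0.06] open mm 12.7 q6 -0.18
yaw units 0.005
delta units after yaw [ 1.178 -0.006 -0.045]
delta units now [ 1.178 -0.006 -0.045]
plane 0.0301
hole 123 centroid [546.2   25.58] circ [547.12  21.77] 7.72
hole 444 centroid [622.19  21.21] circ [622.15  20.94] 8.05
pin pts 735 zmin 35.7
pin tip xy / slopes [ 5.47741e+02  2.12910e+01  7.00000e-03 -2.00000e-03] rms 0.23
```

>>> step_arm([
  {"tx":0.1,"ty":0.01,"tz":-0.04,"yaw":0},
  {"tx":0.2,"ty":0,"tz":0,"yaw":0},
  {"tx":0.2,"ty":0,"tz":0,"yaw":0},
  {"tx":0,"ty":0,"tz":0,"yaw":0},
])

```text
clock: 10.35
tcp_pos: [0.5473, 0.023, 0.0683]
tool_rot: [-2.933, 1.57, -2.933]
wrist_force: [-0.6, -0.8, -1.4]
opening: 0.149
```

```bash
python3 p.py 547.5 22.7 52 0
```

```text
t 10.35 pos [547.3  23.   68.3] jaw deg 0.02 tilt [-6.e-04 -1.e-04 -1.e+00] F [-0.6 -0.8 -1.4] T [-0.12  0.03  0.05] open mm 12.7 q6 -0.18
yaw units 0.004
delta units after yaw [ 0.65  -0.011  0.009]
delta units now [ 0.65  -0.011  0.009]
```

The pin is 8 mm into the hole with no side force. Continuing down.

>>> step_arm([
  {"tx":0.2,"ty":0,"tz":0,"yaw":0},
  {"tx":0.2,"ty":0,"tz":0,"yaw":0},
  {"tx":0.18,"ty":0,"tz":0,"yaw":0},
  {"tx":0,"ty":0,"tz":0,"yaw":0},
])

```text
clock: 10.85
tcp_pos: [0.5473, 0.023, 0.0539]
tool_rot: [-3.062, 1.57, -3.062]
wrist_force: [0.3, -0.8, -0.5]
opening: 0.153
```

```bash
python3 p.py 547.5 22.7 52 0
```

```text
t 10.85 pos [547.3  23.   53.9] jaw deg 0.03 tilt [-5.e-04 -0.e+00 -1.e+00] F [ 0.3 -0.8 -0.5] T [-0.12 -0.08 -0.02] open mm 13.1 q6 -0.18
yaw units 0.004
delta units after yaw [ 0.076 -0.013  0.008]
delta units now [ 0.076 -0.013  0.007]
```

>>> step_arm([
  {"tx":0,"ty":0,"tz":0,"yaw":0},
  {"tx":0,"ty":0,"tz":0,"yaw":0},
  {"tx":0,"ty":0,"tz":0,"yaw":0},
  {"tx":0,"ty":0,"tz":0,"yaw":0},
], claw=40)

```text
clock: 11.35
tcp_pos: [0.5475, 0.0231, 0.0544]
tool_rot: [-0.158, 1.571, -0.158]
wrist_force: [-0.4, -0.1, -0.6]
opening: 0.47
```

>>> step_arm([
  {"tx":-0.9,"ty":0,"tz":0,"yaw":0},
  {"tx":-1,"ty":0,"tz":0,"yaw":0},
  {"tx":-1,"ty":0,"tz":0,"yaw":0},
  {"tx":-1,"ty":0,"tz":0,"yaw":0},
])

```text
clock: 11.85
tcp_pos: [0.5474, 0.0231, 0.1526]
tool_rot: [2.365, 1.571, 2.365]
wrist_force: [0.1, 0.7, 0.2]
opening: 0.468
```

>>> step_arm([
  {"tx":-0.4,"ty":1,"tz":-0.14,"yaw":0},
  {"tx":0,"ty":1,"tz":-0.14,"yaw":0},
  {"tx":0,"ty":1,"tz":-0.14,"yaw":0},
  {"tx":0,"ty":1,"tz":-0.14,"yaw":0},
  {"tx":0,"ty":1,"tz":-0.14,"yaw":0},
])

```text
clock: 12.48
tcp_pos: [0.5297, 0.1489, 0.1618]
tool_rot: [0.803, 1.571, 0.804]
wrist_force: [0.2, -0.4, -0.6]
opening: 0.47
```

```bash
python3 p.py 504.5 334 160 0; python3 w.py w6
python3 - <<'E'
from h import *
c=grab("top")
W=cloud(c).reshape(-1,3);m=(abs(W[:,0]-.547)<.025)&(abs(W[:,1]-.021)<.025)&(W[:,2]>.045)
print(m.sum(),W[m].mean(0).round(4),W[m][:,2].max())
E
```

```text
t 12.47 pos [529.7 148.9 161.8] jaw deg 0.02 tilt [ 0.  0. -1.] F [ 0.2 -0.4 -0.6] T [-0.02 -0.02  0.03] open mm 40.1 q6 0.05
yaw units 0.003
delta units after yaw [ 0.074  7.404 -1.009]
delta units now [ 0.074  7.405 -1.006]
50 [0.5435 0.0223 0.0779] 0.08780280086183434
```

View pics/w6.png

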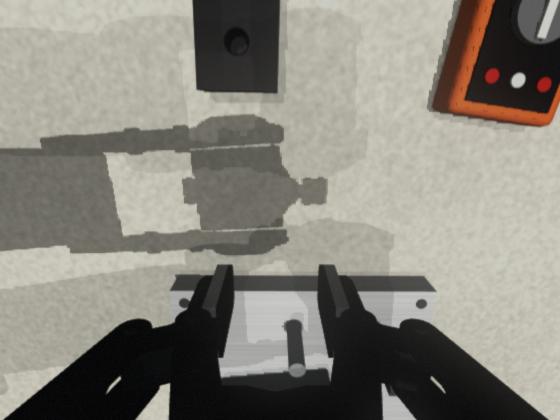

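Wrist view: the first pin stands in its hole (foot about (292,325), top (297,370)). The block's near hole at (236,42) is empty. The top camera puts the pin's top at about 86–88 mm, so it is seated. Now the second pin.

>>> step_arm([
  {"tx":0,"ty":1,"tz":-0.14,"yaw":0},
  {"tx":0,"ty":1,"tz":-0.14,"yaw":0},
  {"tx":0,"ty":1,"tz":-0.14,"yaw":0},
  {"tx":0,"ty":1,"tz":-0.14,"yaw":0},
  {"tx":0,"ty":1,"tz":-0.14,"yaw":0},
])

```text
clock: 13.2
tcp_pos: [0.5126, 0.273, 0.1618]
tool_rot: [-1.101, 1.57, -1.101]
wrist_force: [0.1, 0.0, -0.2]
opening: 0.468
```

>>> step_arm([
  {"tx":0,"ty":0.8,"tz":-0.1,"yaw":0},
  {"tx":0,"ty":0.8,"tz":-0.1,"yaw":0},
  {"tx":0,"ty":0.8,"tz":-0.1,"yaw":0},
  {"tx":0,"ty":0,"tz":0,"yaw":0},
  {"tx":0,"ty":0,"tz":0,"yaw":0},
])

```text
clock: 13.82
tcp_pos: [0.5049, 0.3327, 0.1617]
tool_rot: [-1.79, 1.57, -1.79]
wrist_force: [0.1, 0.2, -0.8]
opening: 0.465
```

```bash
python3 p.py 504.5 334 54 0; python3 w.py w7
python3 - <<'E'
from h import *
W=np.load("w7.npz")["W"].reshape(-1,3)
m=(abs(W[:,0]-.503)<.02)&(abs(W[:,1]-.333)<.02)&(W[:,2]>.083)&(W[:,2]<.096); print(m.sum(),W[m].mean(0).round(4),cv2.minEnclosingCircle((W[m][:,:2]*1000).astype(np.float32)))
E
```

```text
t 13.82 pos [504.9 332.7 161.7] jaw deg 0.03 tilt [-1.e-04 -5.e-04 -1.e+00] F [ 0.1  0.2 -0.8] T [-0.02  0.04  0.04] open mm 39.7 q6 0.38
yaw units 0.004
delta units after yaw [ 4.307  0.053 -0.017]
delta units now [ 4.307  0.053 -0.017]
370 [0.5031 0.334  0.0894] ((503.04443359375, 333.18389892578125), 7.192652702331543)
```

>>> step_arm([
  {"tx":0.8,"ty":0.1,"tz":-0.03,"yaw":0},
  {"tx":0.9,"ty":0,"tz":0,"yaw":0},
  {"tx":0.9,"ty":0,"tz":0,"yaw":0},
  {"tx":0.9,"ty":0,"tz":0,"yaw":0},
  {"tx":0.7,"ty":0,"tz":0,"yaw":0},
])

```text
clock: 14.5
tcp_pos: [0.5031, 0.3348, 0.0543]
tool_rot: [-2.737, 1.568, -2.737]
wrist_force: [0.2, 1.3, 0.3]
opening: 0.466
```

>>> step_arm([
  {"tx":0,"ty":0,"tz":0,"yaw":0},
  {"tx":0,"ty":0,"tz":0,"yaw":0},
])

```text
clock: 14.75
tcp_pos: [0.5046, 0.3357, 0.0574]
tool_rot: [0.366, 1.57, 0.366]
wrist_force: [-0.0, 0.7, 0.4]
opening: 0.467
```

>>> step_arm([
  {"tx":0,"ty":0,"tz":0,"yaw":0},
  {"tx":0,"ty":0,"tz":0,"yaw":0},
  {"tx":0,"ty":0,"tz":0,"yaw":0},
  {"tx":0,"ty":0,"tz":0,"yaw":0},
], claw=5)

```text
clock: 15.25
tcp_pos: [0.5049, 0.3359, 0.0579]
tool_rot: [0.39, 1.569, 0.391]
wrist_force: [0.2, 0.1, 5.4]
opening: 0.15
```

```bash
python3 p.py 504.5 334 54 0
```

```text
t 15.25 pos [504.9 335.9  57.9] jaw deg 0.02 tilt [ 1.8e-03  7.0e-04 -1.0e+00] F [0.2 0.1 5.4] T [ 0.    0.06 -0.  ] open mm 12.8 q6 0.39
yaw units 0.004
delta units after yaw [ 0.154 -0.076 -0.015]
delta units now [ 0.154 -0.076 -0.015]
```

>>> step_arm([
  {"tx":-1,"ty":0,"tz":0,"yaw":0},
  {"tx":-1,"ty":0,"tz":0,"yaw":0},
  {"tx":-1,"ty":0,"tz":0,"yaw":0},
  {"tx":-1,"ty":0,"tz":0,"yaw":0},
  {"tx":-0.5,"ty":0,"tz":0,"yaw":0},
])

```text
clock: 15.88
tcp_pos: [0.5044, 0.3357, 0.1703]
tool_rot: [0.405, 1.57, 0.405]
wrist_force: [0.3, 0.4, -1.2]
opening: 0.154
```

>>> step_arm([
  {"tx":0,"ty":-0.96,"tz":0.36,"yaw":0},
  {"tx":0,"ty":-0.96,"tz":0.36,"yaw":0},
  {"tx":0,"ty":-0.96,"tz":0.36,"yaw":0},
  {"tx":0,"ty":-0.96,"tz":0.36,"yaw":0},
  {"tx":0,"ty":-0.96,"tz":0.36,"yaw":0},
])

```text
clock: 16.5
tcp_pos: [0.5487, 0.2146, 0.1681]
tool_rot: [-2.986, 1.569, -2.986]
wrist_force: [-0.4, -0.3, -1.3]
opening: 0.152
```

>>> step_arm([
  {"tx":0,"ty":-0.96,"tz":0.36,"yaw":0},
  {"tx":0,"ty":-0.96,"tz":0.36,"yaw":0},
  {"tx":0,"ty":-0.96,"tz":0.36,"yaw":0},
  {"tx":0,"ty":-0.96,"tz":0.36,"yaw":0},
  {"tx":0,"ty":-0.96,"tz":0.36,"yaw":0},
])

```text
clock: 17.12
tcp_pos: [0.5937, 0.0948, 0.1681]
tool_rot: [3.088, 1.569, 3.088]
wrist_force: [-0.3, 0.2, -1.4]
opening: 0.149
```

>>> step_arm([
  {"tx":0,"ty":-0.96,"tz":0.36,"yaw":0},
  {"tx":0,"ty":-0.96,"tz":0.36,"yaw":0},
  {"tx":0,"ty":-0.96,"tz":0.36,"yaw":0},
  {"tx":0,"ty":0,"tz":0,"yaw":0},
])

```text
clock: 17.62
tcp_pos: [0.6215, 0.0218, 0.1687]
tool_rot: [-2.989, 1.57, -2.991]
wrist_force: [0.3, 0.3, -1.1]
opening: 0.149
```

```bash
python3 p.py 623.3 22.8 84 0
```

```text
t 17.62 pos [621.5  21.8 168.7] jaw deg -0.11 tilt [-8.e-04 -1.e-04 -1.e+00] F [ 0.3  0.3 -1.1] T [-0.05 -0.    0.  ] open mm 12.8 q6 -0.16
yaw units -0.018
delta units after yaw [3.387 0.039 0.076]
delta units now [3.387 0.04  0.076]
```

>>> step_arm([
  {"tx":0.8,"ty":0.04,"tz":0.08,"yaw":0},
  {"tx":0.9,"ty":0,"tz":0,"yaw":0},
  {"tx":0.9,"ty":0,"tz":0,"yaw":0},
  {"tx":0.7,"ty":0,"tz":0,"yaw":0},
  {"tx":0,"ty":0,"tz":0,"yaw":0},
])

```text
clock: 18.25
tcp_pos: [0.6214, 0.0254, 0.0842]
tool_rot: [2.964, 1.566, 2.965]
wrist_force: [-0.7, -0.2, -0.8]
opening: 0.147
```

>>> step_arm([
  {"tx":0,"ty":0,"tz":0,"yaw":0},
  {"tx":0,"ty":0,"tz":0,"yaw":0},
])

```text
clock: 18.5
tcp_pos: [0.6242, 0.0246, 0.0881]
tool_rot: [-0.144, 1.568, -0.144]
wrist_force: [-0.2, -0.2, -0.6]
opening: 0.145
```

```bash
python3 p.py 623.3 22.8 81 0; python3 w.py w8
python3 - <<'E'
import subprocess,re
from h import *
p=np.array(get_state()["tcp_pos"])*1000
print(subprocess.run(["python3","m3.py","w8",*map(str,p),"622,21.2"],capture_output=True,text=True).stdout)
E
```

```text
t 18.5 pos [624.2  24.6  88.1] jaw deg 0.03 tilt [ 2.3e-03 -3.0e-04 -1.0e+00] F [-0.2 -0.2 -0.6] T [0.02 0.02 0.05] open mm 12.4 q6 -0.15
yaw units 0.005
delta units after yaw [ 0.283 -0.07  -0.035]
delta units now [ 0.283 -0.07  -0.035]
plane 0.0302
hole 177 centroid [622.61  24.75] circ [622.86  21.13] 7.91
pin pts 729 zmin 42.2
pin tip xy / slopes [6.23594e+02 2.15360e+01 2.00000e-03 0.00000e+00] rms 0.23
```

>>> step_arm([
  {"tx":0.28,"ty":0,"tz":-0.045,"yaw":0},
  {"tx":0,"ty":0,"tz":0,"yaw":0},
  {"tx":0,"ty":0,"tz":0,"yaw":0},
])

```text
clock: 18.92
tcp_pos: [0.622, 0.0246, 0.0796]
tool_rot: [2.953, 1.571, 2.953]
wrist_force: [-0.5, -0.7, -0.6]
opening: 0.153
```

```bash
python3 p.py 623 24.6 54.5 0; python3 w.py w8
python3 - <<'E'
import subprocess,re
from h import *
p=np.array(get_state()["tcp_pos"])*1000
print(subprocess.run(["python3","m3.py","w8",*map(str,p),"622,21.2"],capture_output=True,text=True).stdout)
E
```

```text
t 18.93 pos [622.   24.6  79.6] jaw deg 0.02 tilt [-3.e-04  1.e-04 -1.e+00] F [-0.5 -0.7 -0.6] T [-0.01  0.02  0.01] open mm 13.0 q6 -0.15
yaw units 0.004
delta units after yaw [ 1.005 -0.     0.041]
delta units now [ 1.005 -0.     0.041]
plane 0.0302
hole 97 centroid [626.91  24.45] circ [623.56  22.15] 7.57
pin pts 744 zmin 33.9
pin tip xy / slopes [6.21324e+02 2.15710e+01 6.00000e-03 1.00000e-03] rms 0.24
```

>>> step_arm([
  {"tx":0.05,"ty":0,"tz":0.04,"yaw":0},
  {"tx":0.2,"ty":0,"tz":0,"yaw":0},
  {"tx":0.2,"ty":0,"tz":0,"yaw":0},
  {"tx":0,"ty":0,"tz":0,"yaw":0},
])

```text
clock: 19.48
tcp_pos: [0.623, 0.0243, 0.0679]
tool_rot: [-2.321, 1.57, -2.32]
wrist_force: [0.7, -0.5, -1.4]
opening: 0.153
```

```bash
python3 p.py 623 24.6 54.5 0
```

```text
t 19.48 pos [623.   24.3  67.9] jaw deg 0.02 tilt [-4.e-04 -4.e-04 -1.e+00] F [ 0.7 -0.5 -1.4] T [-0.28 -0.13 -0.01] open mm 13.1 q6 -0.15
yaw units 0.004
delta units after yaw [0.536 0.011 0.001]
delta units now [0.536 0.011 0.001]
```

In the hole with forces near zero. Lowering and letting go.

>>> step_arm([
  {"tx":0.2,"ty":0,"tz":0,"yaw":0},
  {"tx":0.2,"ty":0,"tz":0,"yaw":0},
  {"tx":0.14,"ty":0,"tz":0,"yaw":0},
  {"tx":0,"ty":0,"tz":0,"yaw":0},
])

```text
clock: 19.98
tcp_pos: [0.623, 0.0244, 0.0547]
tool_rot: [-2.208, 1.57, -2.208]
wrist_force: [0.9, -2.2, -1.6]
opening: 0.147
```

>>> step_arm([
  {"tx":0,"ty":0,"tz":0,"yaw":0},
  {"tx":0,"ty":0,"tz":0,"yaw":0},
  {"tx":0,"ty":0,"tz":0,"yaw":0},
  {"tx":0,"ty":0,"tz":0,"yaw":0},
], claw=40)

```text
clock: 20.48
tcp_pos: [0.6231, 0.0247, 0.0551]
tool_rot: [1.458, 1.571, 1.458]
wrist_force: [-0.3, -0.2, -0.2]
opening: 0.468
```

>>> step_arm([
  {"tx":-0.9,"ty":0,"tz":0,"yaw":0},
  {"tx":-1,"ty":0,"tz":0,"yaw":0},
  {"tx":-1,"ty":0,"tz":0,"yaw":0},
  {"tx":-1,"ty":0,"tz":0,"yaw":0},
])

```text
clock: 20.98
tcp_pos: [0.623, 0.0247, 0.1534]
tool_rot: [2.258, 1.571, 2.258]
wrist_force: [0.5, 0.5, -0.4]
opening: 0.469
```

>>> step_arm([
  {"tx":0,"ty":-0.85,"tz":-0.9,"yaw":0},
  {"tx":0,"ty":-0.85,"tz":-0.9,"yaw":0},
  {"tx":0,"ty":-0.85,"tz":-0.9,"yaw":0},
  {"tx":0,"ty":-0.85,"tz":-0.9,"yaw":0},
  {"tx":0,"ty":0,"tz":0,"yaw":0},
], claw=60)

```text
clock: 21.6
tcp_pos: [0.5322, -0.0613, 0.1526]
tool_rot: [3.076, 1.57, 3.074]
wrist_force: [0.7, 0.1, -0.2]
opening: 0.7
```

```bash
python3 p.py 529 -62 90 6.4; python3 w.py w9
python3 - <<'E'
from h import *
W=np.load("w9.npz")["W"].reshape(-1,3)*1000
for x in(546.5,622.5):
    m=(np.hypot(W[:,0]-x,W[:,1]-21.5)<15)&(W[:,2]>40)&(W[:,2]<110); print("pin",m.sum(),W[m].max(0).round(1),W[m&(W[:,2]>82)].mean(0).round(1))
m=(np.hypot(W[:,0]-529,W[:,1]+62)<25)&(W[:,2]>84)&(W[:,2]<96); print("conn",m.sum(),cv2.minEnclosingCircle(W[m][:,:2].astype(np.float32)),W[m].mean(0).round(1))
m=(np.hypot(W[:,0]-529,W[:,1]+62)<75)&(W[:,2]>56)&(W[:,2]<66); print("mod",m.sum(),cv2.minAreaRect(W[m][:,:2].astype(np.float32)))
E
```

```text
t 21.6 pos [532.2 -61.3 152.6] jaw deg -0.1 tilt [-4.e-04  0.e+00 -1.e+00] F [ 0.7  0.1 -0.2] T [-0.03  0.    0.  ] open mm 59.8 q6 -0.34
yaw units -1.084
delta units after yaw [ 2.503 -0.012 -0.128]
delta units now [ 2.503 -0.027 -0.126]
pin 495 [553.4  28.1  88.3] [546.8  21.6  86. ]
pin 1006 [629.4  28.   87.8] [622.1  21.1  85.6]
conn 1551 ((530.800537109375, -63.96627426147461), 15.09408187866211) [530.8 -62.7  90.1]
mod 9574 ((530.71044921875, -63.89663314819336), (110.33208465576172, 60.34589767456055), 6.055630683898926)
```

View pics/w9.png

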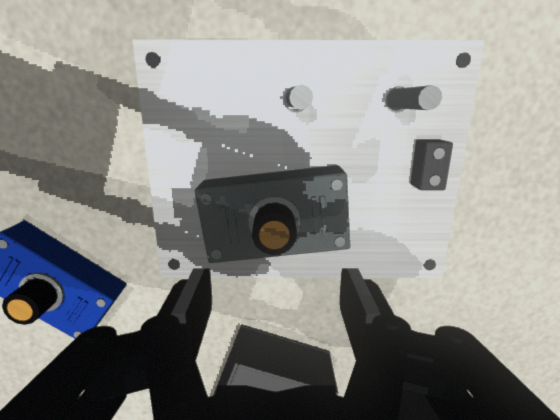

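Wrist view: both pins stand seated, their tops at (301,97) and (430,97) and measured at z≈86 mm. The grey module's connector is at (274,228) and is the one between the jaws. The blue look-alike at lower left stays untouched. I'll turn 6° and go down onto the connector.

>>> step_arm([
  {"tx":0,"ty":-0.04,"tz":-0.02,"yaw":-1},
  {"tx":0.8,"ty":0,"tz":0,"yaw":0},
  {"tx":0.9,"ty":0,"tz":0,"yaw":0},
  {"tx":0.8,"ty":0,"tz":0,"yaw":0},
  {"tx":0.6,"ty":0,"tz":0,"yaw":0},
])

```text
clock: 22.28
tcp_pos: [0.533, -0.0607, 0.0741]
tool_rot: [2.072, 1.57, 2.177]
wrist_force: [0.1, 0.5, 0.6]
opening: 0.702
```

>>> step_arm([
  {"tx":0,"ty":0,"tz":0,"yaw":0},
  {"tx":0,"ty":0,"tz":0,"yaw":0},
  {"tx":0,"ty":0,"tz":0,"yaw":0},
])

```text
clock: 22.65
tcp_pos: [0.5334, -0.0617, 0.0761]
tool_rot: [-0.431, 1.569, -0.326]
wrist_force: [1.2, 0.3, 0.5]
opening: 0.702
```

```bash
python3 p.py 531.7 -62.4 66 6
```

```text
t 22.65 pos [533.4 -61.7  76.1] jaw deg 6.03 tilt [ 1.8e-03 -6.0e-04 -1.0e+00] F [1.2 0.3 0.5] T [-0.04  0.03  0.  ] open mm 60.0 q6 -0.45
yaw units 0.004
delta units after yaw [ 0.402 -0.022 -0.073]
delta units now [ 0.402 -0.022 -0.073]
```

>>> step_arm([
  {"tx":0.35,"ty":-0.02,"tz":-0.06,"yaw":0},
  {"tx":0,"ty":0,"tz":0,"yaw":0},
])

```text
clock: 22.9
tcp_pos: [0.5304, -0.0619, 0.0654]
tool_rot: [2.706, 1.569, 2.811]
wrist_force: [0.5, -0.7, -0.5]
opening: 0.703
```

>>> step_arm([
  {"tx":0,"ty":0,"tz":0,"yaw":0},
  {"tx":0,"ty":0,"tz":0,"yaw":0},
  {"tx":0,"ty":0,"tz":0,"yaw":0},
  {"tx":0,"ty":0,"tz":0,"yaw":0},
], claw=15, newtons=40)

```text
clock: 23.4
tcp_pos: [0.5314, -0.0622, 0.0666]
tool_rot: [-0.586, 1.57, -0.481]
wrist_force: [-0.6, 0.4, 2.4]
opening: 0.334
```

```bash
python3 p.py 580 -22 66 0
```

```text
t 23.4 pos [531.4 -62.2  66.6] jaw deg 6.02 tilt [ 4.e-04 -2.e-04 -1.e+00] F [-0.6  0.4  2.4] T [-0.04  0.22 -0.01] open mm 28.5 q6 -0.45
yaw units 1.004
delta units after yaw [0.025 1.608 1.943]
delta units now [0.025 1.395 2.101]
```

Connector gripped. Squaring the module and sliding it to about 5 mm short of home.

>>> step_arm([
  {"tx":0,"ty":0,"tz":0,"yaw":0.5},
  {"tx":0,"ty":0,"tz":0,"yaw":0.5},
  {"tx":0,"ty":0.4,"tz":0.5,"yaw":0},
  {"tx":0,"ty":0.4,"tz":0.5,"yaw":0},
])

```text
clock: 23.9
tcp_pos: [0.557, -0.0418, 0.0666]
tool_rot: [-1.036, 1.57, -1.035]
wrist_force: [-1.8, -0.9, 3.8]
opening: 0.336
```

>>> step_arm([
  {"tx":0,"ty":0.4,"tz":0.4,"yaw":0},
  {"tx":0,"ty":0.3,"tz":0.4,"yaw":0},
  {"tx":0,"ty":0.1,"tz":0.1,"yaw":0},
  {"tx":0,"ty":0,"tz":0,"yaw":0},
  {"tx":0,"ty":0,"tz":0,"yaw":0},
])

```text
clock: 24.52
tcp_pos: [0.5793, -0.0217, 0.0666]
tool_rot: [0.284, 1.569, 0.285]
wrist_force: [1.6, 1.5, 4.1]
opening: 0.334
```

```bash
python3 p.py 585 -14 66 0; python3 w.py w10;  python3 - <<'E'
from h import *
W=np.load("w10.npz")["W"].reshape(-1,3)*1000
p=np.array(get_state()["tcp_pos"])*1000
m=(abs(W[:,0]-p[0])<70)&(abs(W[:,1]-p[1])<45)&(W[:,2]>58)&(W[:,2]<65); print("mod",m.sum(),cv2.minAreaRect(W[m][:,:2].astype(np.float32)))
E
```

```text
t 24.52 pos [579.3 -21.7  66.6] jaw deg 0.02 tilt [ 1.6e-03  5.0e-04 -1.0e+00] F [1.6 1.5 4.1] T [ 0.25 -0.14 -0.05] open mm 28.5 q6 -0.25
yaw units 0.003
delta units after yaw [0.025 0.309 0.227]
delta units now [0.025 0.309 0.227]
mod 14527 ((578.9532470703125, -14.907943725585938), (110.41962432861328, 76.02571105957031), 0.09446946531534195)
```

View pics/w10.png

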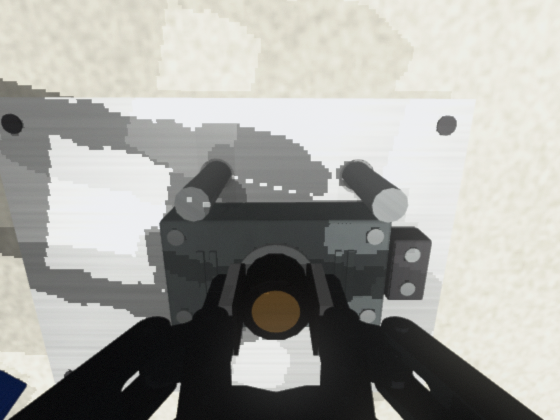

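Wrist view: the module sits square, with both pins (bases at about (215,175) and (355,175)) just beyond its long side and the stop at (408,262) just past its end. I'll advance in small steps and watch the force.

>>> step_arm([
  {"tx":0,"ty":0.12,"tz":0,"yaw":0},
  {"tx":0,"ty":0.1,"tz":0,"yaw":0},
  {"tx":0,"ty":0,"tz":0,"yaw":0},
])

```text
clock: 24.95
tcp_pos: [0.5788, -0.0169, 0.0666]
tool_rot: [-1.145, 1.57, -1.145]
wrist_force: [-0.3, -0.1, 4.9]
opening: 0.335
```

>>> step_arm([
  {"tx":0,"ty":0.06,"tz":0,"yaw":0},
  {"tx":0,"ty":0,"tz":0,"yaw":0},
])

```text
clock: 25.2
tcp_pos: [0.5787, -0.0156, 0.0666]
tool_rot: [-1.326, 1.57, -1.326]
wrist_force: [0.4, -1.7, 6.4]
opening: 0.339
```

>>> step_arm([
  {"tx":0,"ty":0.06,"tz":0,"yaw":0},
  {"tx":0,"ty":0,"tz":0,"yaw":0},
])

```text
clock: 25.45
tcp_pos: [0.5787, -0.0141, 0.0666]
tool_rot: [-1.3, 1.57, -1.299]
wrist_force: [1.3, -1.8, 5.4]
opening: 0.338
```

>>> step_arm([
  {"tx":0,"ty":0,"tz":0.12,"yaw":0},
  {"tx":0,"ty":0,"tz":0,"yaw":0},
])

```text
clock: 25.7
tcp_pos: [0.5813, -0.0137, 0.0666]
tool_rot: [-2.921, 1.57, -2.92]
wrist_force: [-2.0, -1.3, 7.3]
opening: 0.336
```

>>> step_arm([
  {"tx":0,"ty":0,"tz":0.1,"yaw":0},
  {"tx":0,"ty":0,"tz":0,"yaw":0},
])

```text
clock: 25.95
tcp_pos: [0.5837, -0.0137, 0.0666]
tool_rot: [-2.955, 1.569, -2.954]
wrist_force: [-2.6, -0.7, 7.6]
opening: 0.33
```

>>> step_arm([
  {"tx":0,"ty":0.06,"tz":0,"yaw":0},
  {"tx":0,"ty":0,"tz":0,"yaw":0},
])

```text
clock: 26.2
tcp_pos: [0.5838, -0.0134, 0.0666]
tool_rot: [-1.893, 1.568, -1.893]
wrist_force: [-1.5, -5.0, 4.9]
opening: 0.338
```

>>> step_arm([
  {"tx":0,"ty":0.06,"tz":0,"yaw":0},
  {"tx":0,"ty":0,"tz":0,"yaw":0},
])

```text
clock: 26.45
tcp_pos: [0.5839, -0.0128, 0.0668]
tool_rot: [-1.739, 1.567, -1.738]
wrist_force: [-1.3, -7.2, 7.0]
opening: 0.336
```

>>> step_arm([
  {"tx":0,"ty":0,"tz":0.06,"yaw":0},
  {"tx":0,"ty":0,"tz":0,"yaw":0},
])

```text
clock: 26.7
tcp_pos: [0.5851, -0.0128, 0.0668]
tool_rot: [-2.002, 1.567, -2.002]
wrist_force: [-4.4, -8.3, 7.8]
opening: 0.335
```

```bash
python3 p.py 585 -14 66 0
```

```text
t 26.7 pos [585.1 -12.8  66.8] jaw deg 0.02 tilt [-0.0017 -0.0037 -1.    ] F [-4.4 -8.3  7.8] T [-1.38  0.64 -0.04] open mm 28.6 q6 -0.22
yaw units 0.003
delta units after yaw [ 0.03  -0.048 -0.003]
delta units now [ 0.03  -0.048 -0.003]
```

>>> step_arm([
  {"tx":0,"ty":0,"tz":0.06,"yaw":0},
  {"tx":0,"ty":0,"tz":0,"yaw":0},
])

```text
clock: 26.95
tcp_pos: [0.5853, -0.0129, 0.0667]
tool_rot: [-2.505, 1.564, -2.505]
wrist_force: [-9.6, -7.7, 12.7]
opening: 0.332
```

>>> step_arm([
  {"tx":0,"ty":0,"tz":0.04,"yaw":0},
  {"tx":0,"ty":0,"tz":0,"yaw":0},
])

```text
clock: 27.2
tcp_pos: [0.5853, -0.0128, 0.0667]
tool_rot: [-2.682, 1.563, -2.681]
wrist_force: [-13.2, -9.1, 15.4]
opening: 0.337
```

```bash
python3 p.py 585 -14 66 0;  python3 w.py w11;  python3 - <<'E'
from h import *
W=np.load("w11.npz")["W"].reshape(-1,3)*1000
p=np.array(get_state()["tcp_pos"])*1000
m=(abs(W[:,0]-p[0])<70)&(abs(W[:,1]-p[1]+2)<34)&(W[:,2]>58)&(W[:,2]<66); S=W[m]
print("mod",m.sum(),cv2.minAreaRect(S[:,:2].astype(np.float32)),S.max(0),S.min(0))
A=np.c_[S[:,:2]-p[:2],np.ones(len(S))]; print("plane",np.linalg.lstsq(A,S[:,2],rcond=None)[0].round(4))
m=(W[:,0]>636)&(W[:,0]<665)&(W[:,1]<0)&(W[:,1]>-50)&(W[:,2]>45)&(W[:,2]<53); print("stop",W[m].min(0),W[m].max(0))
for x in(546.5,622.5):
    m=(np.hypot(W[:,0]-x,W[:,1]-23)<22)&(W[:,2]>82)&(W[:,2]<95); print("pin top",m.sum(),W[m].mean(0).round(1))
E
```

```text
t 27.2 pos [585.3 -12.8  66.7] jaw deg 0.02 tilt [-0.0074 -0.0037 -1.    ] F [-13.2  -9.1  15.4] T [-1.41  1.88 -0.15] open mm 28.8 q6 -0.22
yaw units 0.004
delta units after yaw [ 0.029 -0.047 -0.014]
delta units now [ 0.029 -0.047 -0.014]
mod 13832 ((584.8497314453125, -14.478155136108398), (110.3405532836914, 60.38319396972656), 0.13371895253658295) [640.07803542  15.75728999  65.99645868] [529.73407179 -44.631035    58.00548609]
plane [-3.10000e-03 -1.72000e-02  6.25651e+01]
stop [643.29109757 -44.56983556  45.1200777 ] [660.18333072  -8.20699859  52.28261317]
pin top 1046 [548.5  23.8  85.9]
pin top 1062 [624.6  25.6  85.9]
```

View pics/w11.png

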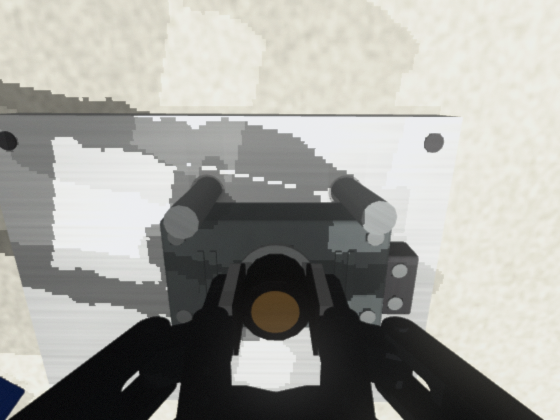

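Wrist view: the long side lies against both pins (tops at (181,222) and (379,217), both leaning outward), and the end meets the stop at (400,278). I'll check flatness against the earlier frames and the plate.

Run:
```python
from h import *
def fit(S):
    c=S.mean(0); k=np.ones(len(S),bool)
    for _ in range(4):
        A=np.c_[S[:,:2]-c[:2],np.ones(len(S))]; s=np.linalg.lstsq(A[k],S[k,2],rcond=None)[0]; r=S[:,2]-A@s; k=abs(r)<1
    return s.round(4),k.sum()
for n,x,y in(("w9",530.8,-63.9),("w10",579,-23.3),("w11",584.8,-14.5)):
    W=np.load(n+".npz")["W"].reshape(-1,3)*1000
    m=(abs(W[:,0]-x)<48)&(abs(W[:,1]-y)<24)&(W[:,2]>58)&(W[:,2]<66)
    g=(W[:,0]>440)&(W[:,0]<660)&(W[:,1]>-120)&(W[:,1]<55)&(W[:,2]>27)&(W[:,2]<33)
    print(n,"mod",fit(W[m]),"plate",fit(W[g]))
```

```text
w9 mod (array([-2.3000e-03, -5.0000e-04,  6.2178e+01]), np.int64(4472)) plate (array([-1.8000e-03, -8.0000e-04,  3.0017e+01]), np.int64(38811))
w10 mod (array([-1.8000e-03, -2.0000e-03,  6.2161e+01]), np.int64(6847)) plate (array([-1.80000e-03, -8.00000e-04,  3.01618e+01]), np.int64(50457))
w11 mod (array([-3.20000e-03, -5.70000e-03,  6.22649e+01]), np.int64(6756)) plate (array([-1.90000e-03, -8.00000e-04,  3.01797e+01]), np.int64(47059))
```

Tilt is only about 0.005 rad, so the module is flat, and all contacts are loaded. One settling check before handing in.

>>> step_arm([
  {"tx":0,"ty":0.02,"tz":0,"yaw":0},
  {"tx":0,"ty":0,"tz":0,"yaw":0},
  {"tx":0,"ty":0,"tz":0,"yaw":0},
  {"tx":0,"ty":0,"tz":0,"yaw":0},
  {"tx":0,"ty":0,"tz":0,"yaw":0},
])

```text
clock: 27.88
tcp_pos: [0.5854, -0.0128, 0.0667]
tool_rot: [-2.594, 1.562, -2.594]
wrist_force: [-12.8, -10.4, 15.0]
opening: 0.337
```

```bash
python3 p.py; python3 -c "
from workcell import *
import numpy as np
s=get_state();F=np.array(s['wrist_force'])
if 4<-F[0]<30 and 4<-F[1]<30: print(close_job())
else: print('no')"
```

```text
t 27.88 pos [585.4 -12.8  66.7] jaw deg 0.02 tilt [-0.0073 -0.0045 -1.    ] F [-12.8 -10.4  15. ] T [-1.68  1.91 -0.17] open mm 28.7 q6 -0.22
delta units now [0. 0. 0.]
the job is handed in; nothing more can be done
None
```

I put both dowel pins into the plate holes and released them. I then gripped the grey module by its connector, squared it and slid it into the corner. I handed the job in at about 28 s, still gripping and pushing.

**Last checks:**
- **Pins:** both were seated before the slide, with their tops at about 86 mm, which is the expected height.
- **Push:** the force held steady at about 13 N into the stop and 10 N into the pins, plus about 15 N pressing down on the plate.
- **Position:** the module stopped advancing both ways. Its end is at x ≈ 640 mm, where I expected the stop face, and its yaw is about 0.1°.
- **Contact on both pins:** I inferred this rather than measured each pin. Both pin tops moved outward, by about 2 mm and 4.5 mm, so the two lean unequally. The low twisting moment at the wrist suggests both carry load.
- **Flatness:** the module tilts about 0.005 rad across its width, roughly 0.3 mm, so it is not perfectly flat.

I did not touch the blue look-alike or the other things on the bench.

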